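Open the flux canister's child-resistant cap

ROBOT

A 6-joint arm with a two-finger parallel gripper is mounted at the origin on the work surface. World frame = base frame: x ahead of the robot, y to its left, z up, the work surface at z = 0. Lengths are in m, angles in rad, forces in N, time in s.
With the tool pointing down it reaches from about 0.425 to 0.95 m from the base axis. Payload 3.5 kg.
Tool frame: the origin (TCP) lies on the centre line of the jaws, within the pads' length; the fingertips stand 11 mm ahead of it and the grasp point (between the pads) lies 8 mm behind it; z points along the fingers, y is the line along which they close (so a half turn about z gives the same grasp; the last joint's range is limited). The gripper opens to 85 mm and grips with 20 to 120 N. Pads are 22 mm wide; open, the fingers measure 114 mm over their backs; the gripper's body (76 mm by 85 mm) begins 54 mm behind the grasp point. The pads swing forward as they close: fully open they stand 13 mm farther back than shut.
Start: joints at [1.106, 0.286, 1.577, -0, 1.279, -0.15], TCP at [0.209, 0.642, 0.242] pointing down, gripper open.
Joint ranges: [-2.77, 2.77], [-0.9, 2.22], [0.21, 2.48], [-1.53, 4.67], [0.24, 2.81], [-2.84, 2.84]. Speed limits (rad/s): [2.79, 2.79, 3.14, 3.14, 3.14, 3.14].

INTERFACE

Orientations are given as a unit quaternion [x, y, z, w].
In Python, from plant import ctrl gives the robot as it stands.
- The arm moves only by the tool step_arm, never from a script. Its argument "motion" is a list of rows, each an object with "offset": the shift along the tool's x, y, z in m, a list of three; "twist": the turn about the tool's z in degrees. A call has 1 to 12 rows; each row is the pose to reach, as a shift and turn from the pose commanded when the call began, along the tool's axes at that moment; what a row does not reach only later rows make up. A row lasts 1/10 s, in which the tool goes at most 50 mm and 8.59 degrees, less where a joint would pass 70% of its speed; a pose out of reach is approached as far as the arm can. A call with a gripper value outside its range is refused whole. "gripper" is the finger opening in m, from 0 to 0.0854, set as the call begins (left out, the last holds). The fingers move at their own pace and stop on an object; "grip_force" is the grip in N (left out, the last holds). Time passes only in rows, so rows that repeat a pose let the fingers close. It gives the time, the measured TCP pose, the force, the opening and the grip force at its end, in the units of the state.
- ctrl.get_state(): the state, without advancing time (a new reading comes with each control period).
- ctrl.read_camera(name): name is "side" or "top" or "wrist"; returns the picture (384x512x3 uint8, blue, green, red); there is no depth.
- ctrl.calibration(name): a dict with "fx", "fy", "cx", "cy" (pixels), "cam_to_world" (4x4, takes a point from camera to world coordinates). Camera axes: x right, y up, looking along -z (the intrinsics and any distortion apply to the point x, -y, -z); pixel columns grow to the right and rows downward; lengths in m; the calibration is good to about 2 mm. A picture is of the moment at which its call begins: read the wrist's pose just before it. calibration takes no time and is no camera call; for the wrist camera it gives the pose at the moment of the call.
- ctrl.sign_off(): hands the job in; it is judged then, once.
The state is a dict: "time": time; "qpos": joint angles; "dq": joint speeds; "joint_efforts": joint torques, N m; "eef_pos": TCP position; "tcp_rot": TCP orientation; "contact_force": force on the tool from outside, world axes, zero at the start; "wrist_torque": the same for the moment, N m; "opening": opening from 0.0 (shut) to 1.0 (fully open); "finger_force": force on a finger pad.
Only numpy, scipy, OpenCV 4.12 (cv2) and the standard library are available. Lean on these libraries where they do the work, as an engineer would, in place of code of your own. Each camera call takes 0.05 s, during which the arm holds its last target. There are 200 camera calls.

TASK

Open the flux canister on the sheet-metal bench: push its winged child-resistant cap down against the spring and, keeping it down, turn it anticlockwise past its two ratchet stops until it is unlocked and springs up. Lift the cap off and stand it right way up, flat in the shallow square metal tray, without dropping it and without disturbing the other things on the bench.

Things in the scene. Friction and masses are not known exactly. Their poses are not given: they have to be found in the camera images.
- canister: tin flux canister fixed upright to the bench by a dark steel foot and band: body 92 mm across, 150 mm tall to the shoulder, then a white neck 38 mm across (54 mm over its slotted collar), its top 176 mm up. Origin: centre of the underside, on the bench, z up. The collar's two slots lie on its +x and -x sides, marked by two small tabs on the shoulder.
- cap: loose black plastic cap on the neck, 70 g: ribbed skirt 64 mm across; flat deck 24 mm above the rim; across the deck an upright wing 54 mm long (cap's x), 12 mm thick (y), 22 mm tall. Origin: centre of the skirt's lower rim, z up; about 165 mm above the bench when locked. A spring pushes it up with 8 N, 13 N when fully down. Two lugs inside the skirt lie along the wing's line.
- cap_wing (a point): middle of the wing's top edge, 46 mm above the cap's rim; axes as the cap's. Wing angle is counted from the canister's x axis, anticlockwise from above being positive; half turns are alike. Locked at the start: -127 to -99 degrees. Half-way rest, where it can be let go and springs up: -69 to -49. Unlocked, in the slots: -19 to +19, with a solid end stop beyond.
- neck (a point): centre of the top of the canister's neck, 176 mm above the bench; axes as the canister's. The cap can be pushed down 7 mm here to a hard stop and passes a ratchet stop only while down 4.5 mm or more (press with 12 to 20 N). In the slots the spring lifts it 6 mm above the locked height; it is then pulled straight up and is free after 15 mm.
- tray: shallow square aluminium tray, fixed: 150 x 150 mm outside, walls 3 mm thick and 22 mm tall, floor 3 mm thick, empty. Origin: centre of its underside on the bench; x and y along its sides.
- oil_bottle: bystander: white plastic bottle with a plain round black cap, 62 mm across, 150 mm tall; leave alone. Origin: centre of its underside.
- tin_pot: bystander: open tin pot 100 mm across, 90 mm tall; leave alone. Origin: centre of its underside.
- hammer: bystander: hammer lying flat; leave alone. Its x runs along the handle.
- brush: bystander: flux brush lying flat; leave alone. Its x runs along the handle.
- awl: bystander: awl with a straight steel blade lying flat; leave alone. Its x runs along the handle.
- dispenser: bystander: black tape dispenser 150 x 55 mm, 90 mm tall; leave alone. Origin: centre of its underside.

How it is judged:
By the outcome, as a careful person would: the job done as asked, in the order asked, and still so for the second after the job is handed in, with the robot touching nothing.
It also fails if it takes over 72 s, if anything falls off the work surface, if the arm or the gripper's body presses on something with over 40 N, if the wrist force passes 120 N, or if a joint passes its speed limit or range.

## Working session

There is one attempt and no reset: what is moved stays moved. The work goes in short steps, Python scripts to look and compute and a tool call to move; the robot and the scene stay as the last step left them, time stands still between calls to the robot, and variables do not carry over. Pictures are saved under pics/ and viewed, at most 10 in all, crops included, and the job is handed in when it is done.

Besides the shell and the picture viewer there is one more tool, called after ">>>" as name(argument=value, ...) on one line, values as JSON. step_arm: Moves the arm, as the interface text tells. Its arguments: {"type":"object","properties":{"motion":{"type":"array"},"gripper":{"type":"number"},"grip_force":{"type":"number"}},"required":["motion"]}

```bash
mkdir -p pics; ls; cat > h.py <<'E'
import numpy as np, cv2
from plant import ctrl
from scipy.spatial.transform import Rotation as R
def ray(cal,u,v):
    d=np.array([(u-cal['cx'])/cal['fx'],-(v-cal['cy'])/cal['fy'],-1.0])
    M=np.array(cal['cam_to_world']);return M[:3,3],M[:3,:3]@d
def atz(cal,u,v,z):
    o,d=ray(cal,u,v);return o+d*(z-o[2])/d[2]
def proj(cal,p):
    M=np.array(cal['cam_to_world']);q=M[:3,:3].T@(np.array(p)-M[:3,3])
    return cal['cx']+cal['fx']*q[0]/-q[2], cal['cy']-cal['fy']*q[1]/-q[2]
E
python3 - <<'E'
from h import *
for n in('top','side'):
    c=ctrl.calibration(n);print(n,{k:(np.round(v,3).tolist()) for k,v in c.items()})
    cv2.imwrite(f'pics/{n}0.png',cv2.resize(ctrl.read_camera(n),(800,600),interpolation=cv2.INTER_CUBIC))
s=ctrl.get_state();print(s)
E
```

```text
pics
top {'fx': 449.836, 'fy': 449.836, 'cx': 260.344, 'cy': 192.856, 'cam_to_world': [[-0.002, 0.996, -0.088, 0.481], [-1.0, -0.002, 0.006, 0.005], [0.006, 0.088, 0.996, 1.43], [0.0, 0.0, 0.0, 1.0]]}
side {'fx': 416.744, 'fy': 416.744, 'cx': 259.666, 'cy': 192.85, 'cam_to_world': [[-0.985, 0.143, -0.097, 0.427], [-0.172, -0.754, 0.634, 0.94], [0.018, 0.641, 0.767, 1.28], [0.0, 0.0, 0.0, 1.0]]}
{'time': 0.1, 'qpos': array([ 1.10598689e+00,  2.87103264e-01,  1.57805000e+00, -2.58530231e-06,
        1.27860661e+00, -1.50028575e-01]), 'dq': array([-0.00164232, -0.00118963, -0.00262543,  0.00139225, -0.00074374,
       -0.00039966]), 'joint_efforts': array([ 6.10239999e-05, -4.07294762e+01, -2.93700027e+01, -1.51368795e-04,
        3.45528810e-03,  1.94065171e-05]), 'eef_pos': array([0.2087134 , 0.64131221, 0.24105751]), 'tcp_rot': array([ 1.56740969e-01,  9.87639152e-01, -1.03318201e-03, -3.26720452e-04]), 'contact_force': array([ 0.40660694, -0.39570654, -0.51389994]), 'wrist_torque': array([ 0.00755363, -0.01526742, -0.01756644]), 'finger_force': 0.0, 'opening': 0.9967083484383417}
```

View pics/top0.png

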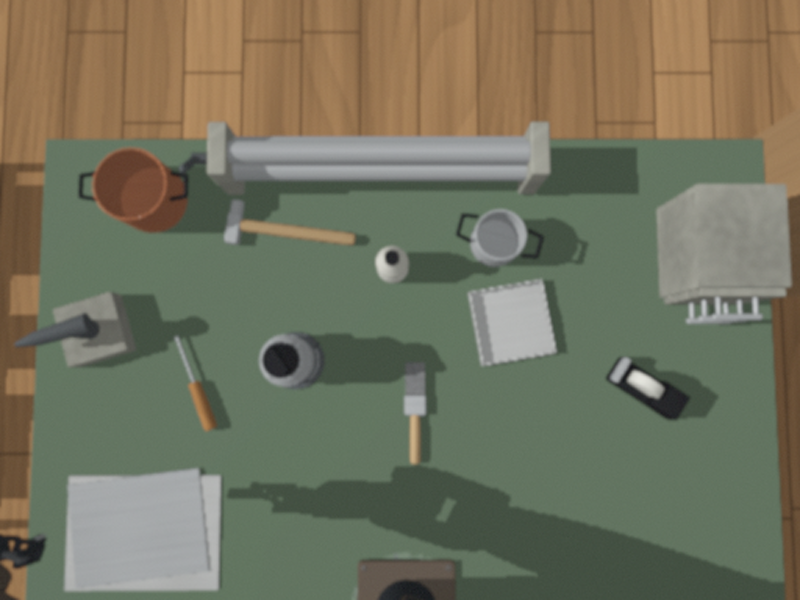

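View pics/side0.png

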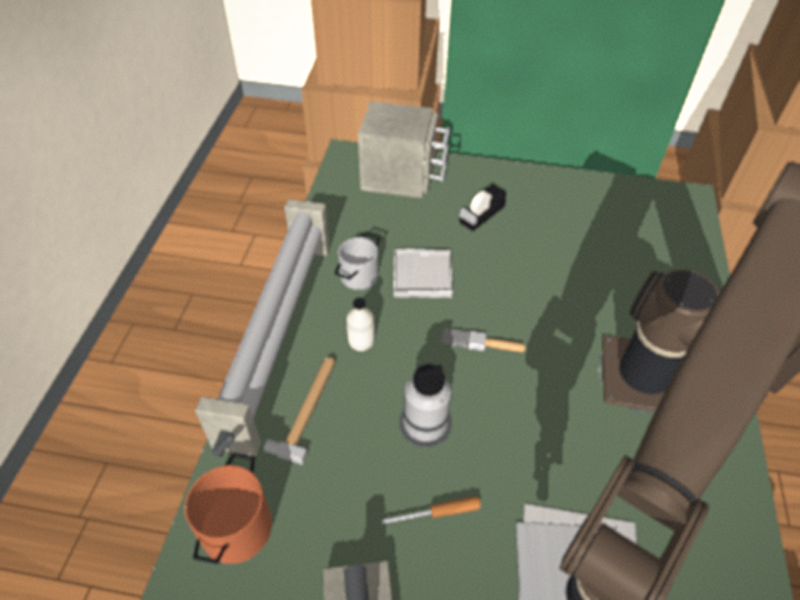

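The top view shows the canister cap at about (282,360), the tray with corners (468,292), (543,280), (557,355) and (482,365), and the bottle at (392,262). The side view agrees, with the cap at (429,380). Next I'll enlarge the cap and the tray.

```bash
python3 - <<'E'
from h import *
t=ctrl.read_camera('top');s=ctrl.read_camera('side')
def crop(im,u,v,w,k):
    c=im[v-w//2:v+w//2,u-w//2:u+w//2];c=cv2.convertScaleAbs(c,alpha=1.0)
    c=(255*(c/255.)**0.5).astype('uint8')
    return cv2.resize(c,None,fx=k,fy=k,interpolation=cv2.INTER_CUBIC)
cv2.imwrite('pics/c1.png',np.hstack([crop(t,184,230,50,8),crop(s,275,250,50,8)]))
c=ctrl.calibration('top')
f=.64
cap=atz(c,282*f,360*f,.205);print('cap',cap, 'base', np.hypot(*cap[:2]))
k=ctrl.calibration('side');print('side cap',atz(k,429*f,380*f,.2))
for p in [(468,292),(543,280),(557,355),(482,365)]: print('tray',atz(c,p[0]*f,p[1]*f,.022))
print(atz(c,392*f,262*f,.15), atz(c,415*f,365*f,.02),atz(c,500*f,235*f,.09))
E
```

```text
cap [0.48713765 0.21487543 0.205     ] base 0.5324232676029268
side cap [0.4841144  0.23768825 0.2       ]
tray [ 0.62369396 -0.12638609  0.022     ]
tray [ 0.64775381 -0.27812981  0.022     ]
tray [ 0.49670343 -0.30321129  0.022     ]
tray [ 0.47715977 -0.15286355  0.022     ]
[0.66636316 0.02473447 0.15      ] [ 0.47749068 -0.01912199  0.02      ] [ 0.72733498 -0.18299265  0.09      ]
```

View pics/c1.png

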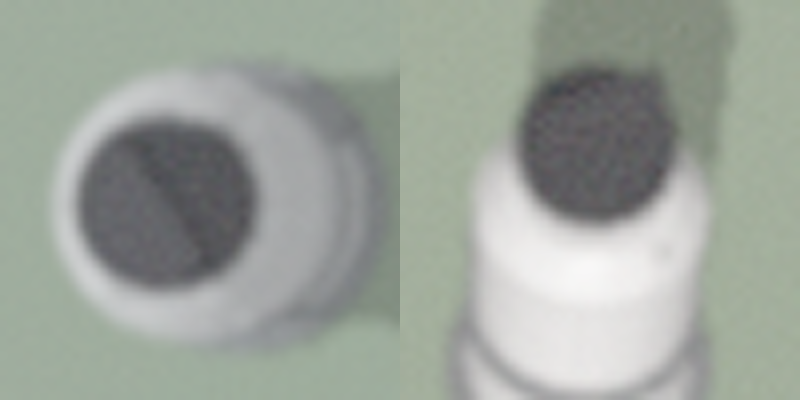

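The cap centre is near (180,230.5) px, which gives about (0.488, 0.216). The wing lies at roughly 34° world yaw. I'll move above it for a wrist view, with the tool's y axis across the wing.

>>> step_arm(motion=[{"offset": [-0.033, -0.027, -0.02], "twist": 8.5}, {"offset": [-0.066, -0.054, -0.04], "twist": 17}, {"offset": [-0.1, -0.08, -0.055], "twist": 25.5}, {"offset": [-0.133, -0.107, -0.07], "twist": 34}, {"offset": [-0.166, -0.134, -0.085], "twist": 42.5}, {"offset": [-0.2, -0.16, -0.1], "twist": 51}, {"offset": [-0.233, -0.187, -0.11], "twist": 59.5}, {"offset": [-0.266, -0.214, -0.12], "twist": 68}, {"offset": [-0.3, -0.24, -0.12], "twist": 76.5}, {"offset": [-0.333, -0.267, -0.12], "twist": 85}, {"offset": [-0.366, -0.294, -0.12], "twist": 93.5}, {"offset": [-0.396, -0.319, -0.12], "twist": 102}])

```text
time: 1.4
eef_pos: [0.4874, 0.2141, 0.3622]
tcp_rot: [0.868, 0.497, 0.0, 0.0]
contact_force: [0.0, 0.1, 0.2]
opening: 0.998
finger_force: 0.0
```

>>> step_arm(motion=[{"offset": [0, 0, 0], "twist": 8.5}, {"offset": [0, 0, 0], "twist": 17}, {"offset": [0, 0, 0], "twist": 25}, {"offset": [0, 0, 0], "twist": 25}, {"offset": [0, 0, 0], "twist": 25}])

```text
time: 1.9
eef_pos: [0.4866, 0.2159, 0.3622]
tcp_rot: [0.953, 0.302, -0.0, -0.0]
contact_force: [-0.0, -0.4, -0.1]
opening: 1.005
finger_force: 0.0
```

```bash
python3 - <<'E'
from h import *
s=ctrl.get_state();c=ctrl.calibration('wrist')
im=ctrl.read_camera('wrist');cv2.imwrite('pics/w1.png',cv2.resize(im,(800,600),interpolation=cv2.INTER_CUBIC))
print(s['time'],s['eef_pos'],s['qpos'],np.round(R.from_quat(s['tcp_rot']).as_matrix(),3));print(c)
print(proj(c,[.488,.216,.189]))
E
```

```text
1.9 [0.48662584 0.21587583 0.36216346] [ 2.26848075e-01 -1.00367393e-01  1.77637259e+00 -2.82256435e-06
  1.46589113e+00  1.18444181e+00] [[ 0.818  0.575 -0.   ]
 [ 0.575 -0.818 -0.   ]
 [-0.    -0.    -1.   ]]
{'fx': 279.732780103121, 'fy': 279.732780103121, 'cx': 252.0035090674596, 'cy': 189.91039483362331, 'cam_to_world': array([[ 0.57451281,  0.77586227,  0.26071589,  0.55377739],
       [-0.81849477,  0.54413535,  0.18434489,  0.26333476],
       [ 0.00116152, -0.31930309,  0.94765193,  0.49418549],
       [ 0.        ,  0.        ,  0.        ,  1.        ]])}
(np.float64(252.53514657484578), np.float64(171.57199523451231))
```

View pics/w1.png

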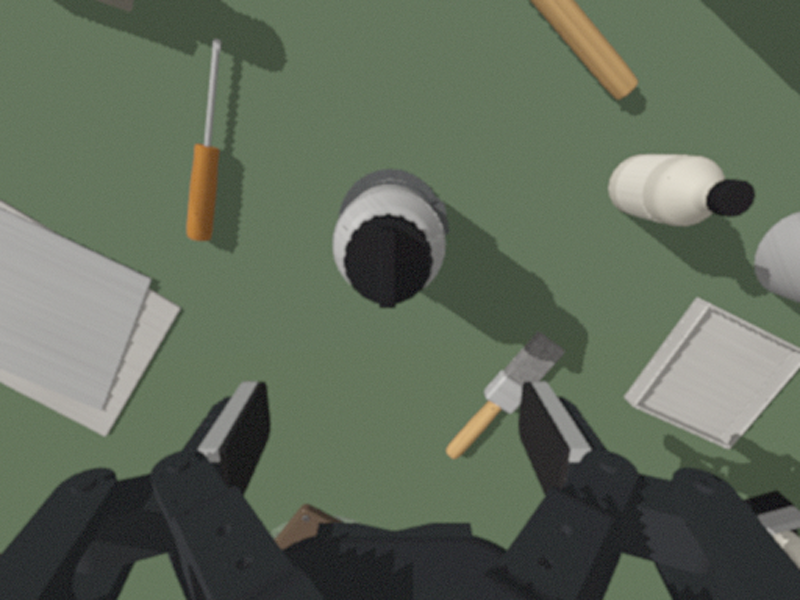

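The wrist view shows the cap at (388,260), with the wing almost vertical in the image and so well aligned with the jaws. I'll enlarge it to refine the centre and angle and to find the tabs.

```bash
python3 - <<'E'
from h import *
im=cv2.imread('pics/w1.png')[160:320,310:470]
im=(255*(im/255.)**0.4).astype('uint8')
cv2.imwrite('pics/w1c.png',cv2.resize(im,(600,600),interpolation=cv2.INTER_CUBIC))
E
```

```text
(no output)
```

View pics/w1c.png

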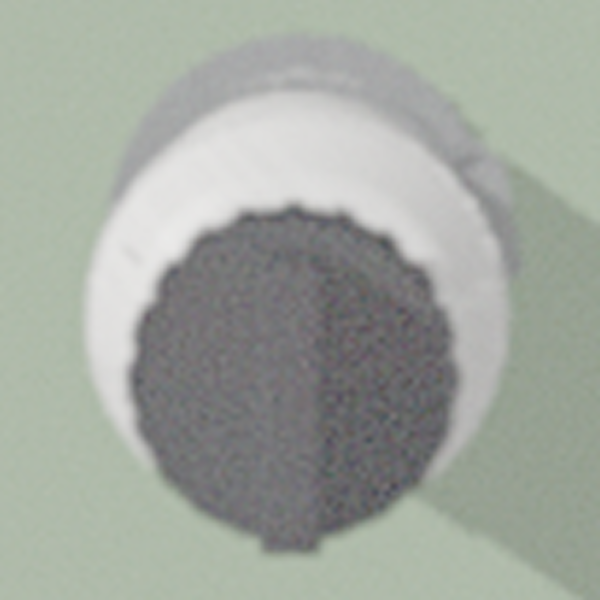

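The wing's near end is at crop (291,550), its right edge runs (320,548)–(318,262), and the skirt spans 130 to 458. A tab mark shows at (133,252).

```bash
python3 - <<'E'
from h import *
c=ctrl.calibration('wrist')
def P(u,v,z): return atz(c,(310+u/3.75)*.64,(160+v/3.75)*.64,z)
a,b,e=P(320,548,.211),P(318,262,.211),P(291,550,.211)
print(a,b,np.linalg.norm(a-b)); d=(b-a)[:2]; th=np.degrees(np.arctan2(d[1],d[0]));print('wing yaw',th)
u=d/np.linalg.norm(d);w=e[:2]+.027*u;print('wing centre from end',w)
l,r=P(130,375,.185),P(458,375,.185);print('skirt',np.linalg.norm(l-r),(l+r)/2)
t=P(133,252,.151);print('tab',t, 'rel',t[:2]-w,np.linalg.norm(t[:2]-w),np.degrees(np.arctan2(*(t[:2]-w)[::-1])))
l,r=P(85,310,.15),P(510,310,.15);print('body',np.linalg.norm(l-r),(l+r)/2)
tc=ctrl.calibration('top');print('top',atz(tc,180,230.5,.189))
sc=ctrl.calibration('side');print('side deck',atz(sc,250+198/8,225+143/8,.189))
E
```

```text
[0.47089031 0.20349734 0.211     ] [0.51381328 0.23410279 0.211     ] 0.05271692773525288
wing yaw 35.490087500696546
wing centre from end [0.48949646 0.22331169]
skirt 0.06349991296709899 [0.48951664 0.22259649 0.185     ]
tab [0.484798   0.26087722 0.151     ] rel [-0.00469847  0.03756553] 0.037858217665635276 97.12918508225644
body 0.0904172294046296 [0.49432203 0.22547236 0.15      ]
top [0.48695064 0.21892477 0.189     ]
side deck [0.48429552 0.22924823 0.189     ]
```

>>> step_arm(motion=[{"offset": [0.003, -0.002, 0.045], "twist": 0}, {"offset": [0.0055, -0.0035, 0.09], "twist": 0}, {"offset": [0.0055, -0.0035, 0.09], "twist": 0}, {"offset": [0.0055, -0.0035, 0.09], "twist": 0}], gripper=0.05)

```text
time: 2.35
eef_pos: [0.489, 0.222, 0.2723]
tcp_rot: [0.954, 0.301, -0.001, -0.0]
contact_force: [0.5, -1.2, 0.3]
opening: 0.582
finger_force: 0.0
```

```bash
python3 - <<'E'
from h import *
s=ctrl.get_state();c=ctrl.calibration('wrist');print(s['eef_pos'])
u,v=map(int,proj(c,[.489,.222,.18]));print(u,v)
im=ctrl.read_camera('wrist');cv2.imwrite('pics/w2full.png',im)
u0,v0=max(u-60,0),max(v-60,0);print(u0,v0)
im=im[v0:v0+120,u0:u0+120];im=(255*(im/255.)**0.45).astype('uint8')
cv2.imwrite('pics/w2.png',cv2.resize(im,None,fx=5,fy=5,interpolation=cv2.INTER_CUBIC))
sc=ctrl.calibration('side');m=atz(sc,250+260/8,225+250/8,.15);d=m[:2]-[.489,.222];print('side mark',m,np.linalg.norm(d),np.degrees(np.arctan2(d[1],d[0])))
E
```

```text
[0.48897264 0.22196671 0.27234397]
252 197
192 137
side mark [0.45497418 0.24856786 0.15      ] 0.04316952256063277 142.01676171574582
```

View pics/w2.png

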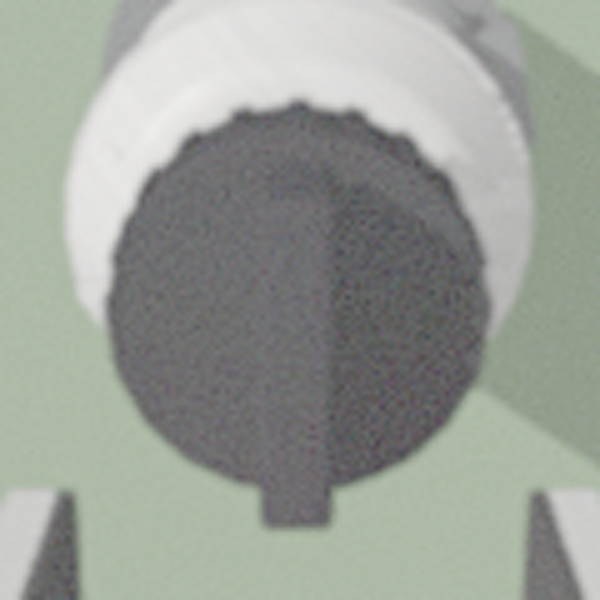

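The closer view puts the wing's near end at (297,525), 262 to 331 wide. Its edge is vertical and the jaws are centred on it.

```bash
python3 - <<'E'
from h import *
c=ctrl.calibration('wrist')
P=lambda u,v,z: atz(c,192+u/5,137+v/5,z)
a,b,e=P(331,523,.211),P(329,190,.211),P(297,525,.211);d=(b-a)[:2];print(np.linalg.norm(d),np.degrees(np.arctan2(d[1],d[0])), np.linalg.norm(P(262,523,.211)-P(331,523,.211)))
u=d/np.linalg.norm(d);print(e[:2]+.027*u)
l,r=P(108,300,.185),P(490,300,.185);print(np.linalg.norm(l-r),(l+r)/2)
E
```

```text
0.05425468994835533 35.65973657705275 0.01085140526329061
[0.48990971 0.22297375]
0.06440131288854642 [0.49131922 0.22309531 0.185     ]
```

>>> step_arm(motion=[{"offset": [0.0014, 0, 0.03]}, {"offset": [0.0014, 0, 0.055]}, {"offset": [0.0014, 0, 0.068]}, {"offset": [0.0014, 0, 0.068]}, {"offset": [0.0014, 0, 0.068]}])

```text
invalid input at $.motion[0]: expected keys offset, twist
```

>>> step_arm(motion=[{"offset": [0, 0, 0]}, {"offset": [0, 0, 0]}, {"offset": [0, 0, 0]}, {"offset": [0, 0, 0]}, {"offset": [0, 0, 0]}, {"offset": [0, 0, 0]}, {"offset": [0, 0, 0]}], gripper=0.0, grip_force=70)

```text
invalid input at $.motion[0]: expected keys offset, twist
```

>>> step_arm(motion=[{"offset": [0.0014, 0, 0.03], "twist": 0}, {"offset": [0.0014, 0, 0.055], "twist": 0}, {"offset": [0.0014, 0, 0.068], "twist": 0}, {"offset": [0.0014, 0, 0.068], "twist": 0}, {"offset": [0.0014, 0, 0.068], "twist": 0}])

```text
time: 2.9
eef_pos: [0.4916, 0.223, 0.2066]
tcp_rot: [0.954, 0.3, 0.002, 0.0]
contact_force: [0.4, 0.5, 0.2]
opening: 0.584
finger_force: 0.0
```

>>> step_arm(motion=[{"offset": [0, 0, 0], "twist": 0}, {"offset": [0, 0, 0], "twist": 0}, {"offset": [0, 0, 0], "twist": 0}, {"offset": [0, 0, 0], "twist": 0}, {"offset": [0, 0, 0], "twist": 0}, {"offset": [0, 0, 0], "twist": 0}, {"offset": [0, 0, 0], "twist": 0}], gripper=0.0, grip_force=70)

```text
time: 3.6
eef_pos: [0.4908, 0.2232, 0.2059]
tcp_rot: [0.954, 0.3, 0.001, -0.0]
contact_force: [-2.1, 0.8, 5.7]
opening: 0.12
finger_force: 71.0
```

>>> step_arm(motion=[{"offset": [0, 0, 0.002], "twist": 0}, {"offset": [0, 0, 0.004], "twist": 0}, {"offset": [0, 0, 0.006], "twist": 0}, {"offset": [0, 0, 0.006], "twist": 0}, {"offset": [0, 0, 0.006], "twist": 0}])

```text
time: 4.1
eef_pos: [0.4909, 0.2232, 0.2011]
tcp_rot: [0.954, 0.3, 0.001, -0.0]
contact_force: [-4.4, 0.3, 9.9]
opening: 0.113
finger_force: 71.7
```

>>> step_arm(motion=[{"offset": [0, 0, 0.001], "twist": 0}, {"offset": [0, 0, 0.0025], "twist": 0}, {"offset": [0, 0, 0.0025], "twist": 0}, {"offset": [0, 0, 0.0025], "twist": 0}])

```text
time: 4.5
eef_pos: [0.4909, 0.2232, 0.1991]
tcp_rot: [0.954, 0.301, 0.001, -0.0]
contact_force: [-4.5, 0.1, 11.9]
opening: 0.119
finger_force: 71.9
```

>>> step_arm(motion=[{"offset": [0, 0, 0.001], "twist": 0}, {"offset": [0, 0, 0.0015], "twist": 0}, {"offset": [0, 0, 0.0015], "twist": 0}])

```text
time: 4.8
eef_pos: [0.4909, 0.2232, 0.1989]
tcp_rot: [0.954, 0.301, 0.001, -0.0]
contact_force: [-7.7, -1.2, 16.3]
opening: 0.119
finger_force: 72.6
```

>>> step_arm(motion=[{"offset": [-0.001, -0.0007, 0], "twist": 0}, {"offset": [-0.001, -0.0007, 0], "twist": -4}, {"offset": [-0.001, -0.0007, 0], "twist": -8}, {"offset": [-0.001, -0.0007, 0], "twist": -12}, {"offset": [-0.001, -0.0007, 0], "twist": -16}, {"offset": [-0.001, -0.0007, 0], "twist": -20}, {"offset": [-0.001, -0.0007, 0], "twist": -20}])

```text
time: 5.5
eef_pos: [0.4912, 0.224, 0.1989]
tcp_rot: [0.887, 0.462, 0.004, 0.0]
contact_force: [-2.9, 2.3, 14.5]
opening: 0.12
finger_force: 72.1
```

>>> step_arm(motion=[{"offset": [0, 0, 0.0003], "twist": -4}, {"offset": [0, 0, 0.0003], "twist": -8}, {"offset": [0, 0, 0.0003], "twist": -12}, {"offset": [0, 0, 0.0003], "twist": -16}, {"offset": [0, 0, 0.0003], "twist": -20}, {"offset": [0, 0, 0.0003], "twist": -24}, {"offset": [0, 0, 0.0003], "twist": -28}, {"offset": [0, 0, 0.0003], "twist": -32}, {"offset": [0, 0, 0.0003], "twist": -36}, {"offset": [0, 0, 0.0003], "twist": -40}, {"offset": [0, 0, 0.0003], "twist": -40}])

```text
time: 6.6
eef_pos: [0.4898, 0.2247, 0.1989]
tcp_rot: [0.676, 0.737, 0.002, -0.001]
contact_force: [-7.0, 3.3, 16.4]
opening: 0.125
finger_force: 72.6
```

```bash
python3 -c "
from h import *
s=ctrl.get_state();print(s['contact_force'],s['wrist_torque'],s['qpos'])"
```

```text
[-7.0043925   3.28987128 16.40669462] [ 0.58816685  1.30994121 -0.00681948] [0.23997636 0.02486968 1.95366945 0.00449491 1.15989253 0.15084186]
```

>>> step_arm(motion=[{"offset": [0.0005, -0.0012, 0], "twist": -4}, {"offset": [0.0005, -0.0012, 0], "twist": -8}, {"offset": [0.0005, -0.0012, 0], "twist": -12}, {"offset": [0.0005, -0.0012, 0], "twist": -16}, {"offset": [0.0005, -0.0012, 0], "twist": -20}, {"offset": [0.0005, -0.0012, 0], "twist": -24}, {"offset": [0.0005, -0.0012, 0], "twist": -28}, {"offset": [0.0005, -0.0012, 0], "twist": -32}, {"offset": [0.0005, -0.0012, 0], "twist": -36}, {"offset": [0.0005, -0.0012, 0], "twist": -40}, {"offset": [0.0005, -0.0012, 0], "twist": -40}])

```text
time: 7.7
eef_pos: [0.4882, 0.2246, 0.1989]
tcp_rot: [0.383, 0.924, 0.002, -0.0]
contact_force: [-8.8, 2.7, 17.5]
opening: 0.123
finger_force: 72.7
```

```bash
python3 -c "
from h import *
s=ctrl.get_state();print(s['contact_force'],s['wrist_torque'],s['qpos'])"
```

```text
[-8.7847964   2.74111717 17.47512459] [0.34490281 1.52967952 0.026122  ] [ 0.24095111  0.02244505  1.9562164   0.00343964  1.16124731 -0.54597956]
```

>>> step_arm(motion=[{"offset": [0, 0, 0], "twist": -4}, {"offset": [0, 0, 0], "twist": -8}, {"offset": [0, 0, 0], "twist": -10}, {"offset": [0, 0, 0], "twist": -10}])

```text
time: 8.1
eef_pos: [0.4879, 0.2245, 0.1989]
tcp_rot: [0.301, 0.954, 0.001, -0.0]
contact_force: [-9.6, 1.4, 17.5]
opening: 0.119
finger_force: 72.8
```

```bash
python3 -c "
from h import *
s=ctrl.get_state();print(s['contact_force'],s['wrist_torque'],s['tcp_rot'])"
```

```text
[-9.59983965  1.42137492 17.49292036] [ 0.25290106  1.71077266 -0.06218701] [ 3.01036625e-01  9.53611426e-01  1.39882155e-03 -4.92786814e-04]
```

>>> step_arm(motion=[{"offset": [0, 0, -0.002], "twist": 0}, {"offset": [0, 0, -0.004], "twist": 0}, {"offset": [0, 0, -0.006], "twist": 0}, {"offset": [0, 0, -0.008], "twist": 0}, {"offset": [0, 0, -0.01], "twist": 0}, {"offset": [0, 0, -0.012], "twist": 0}, {"offset": [0, 0, -0.014], "twist": 0}, {"offset": [0, 0, -0.014], "twist": 0}])

```text
time: 8.9
eef_pos: [0.4879, 0.2236, 0.2088]
tcp_rot: [0.301, 0.954, 0.001, -0.0]
contact_force: [-4.3, 3.2, 6.0]
opening: 0.118
finger_force: 71.0
```

Past the locked height and still being pushed up, so it is unlocked. Lifting straight up.

>>> step_arm(motion=[{"offset": [0.001, 0, -0.003], "twist": 0}, {"offset": [0.0015, 0, -0.006], "twist": 0}, {"offset": [0.0015, 0, -0.009], "twist": 0}, {"offset": [0.0015, 0, -0.012], "twist": 0}, {"offset": [0.0015, 0, -0.012], "twist": 0}])

```text
time: 9.4
eef_pos: [0.4869, 0.2236, 0.2201]
tcp_rot: [0.301, 0.954, -0.0, 0.0]
contact_force: [0.2, 1.2, -0.1]
opening: 0.119
finger_force: 70.2
```

>>> step_arm(motion=[{"offset": [0, 0, -0.015], "twist": 0}, {"offset": [0, 0, -0.04], "twist": 0}, {"offset": [0, 0, -0.07], "twist": 0}, {"offset": [0, 0, -0.085], "twist": 0}, {"offset": [-0.01, -0.01, -0.085], "twist": 0}, {"offset": [-0.03, -0.03, -0.085], "twist": 0}, {"offset": [-0.05, -0.05, -0.085], "twist": 0}, {"offset": [-0.075, -0.075, -0.085], "twist": 0}, {"offset": [-0.1, -0.1, -0.085], "twist": 0}, {"offset": [-0.125, -0.125, -0.085], "twist": 0}, {"offset": [-0.145, -0.145, -0.085], "twist": 0}, {"offset": [-0.155, -0.155, -0.085], "twist": 0}])

```text
time: 10.6
eef_pos: [0.524, 0.0053, 0.3032]
tcp_rot: [0.302, 0.953, -0.001, -0.001]
contact_force: [0.5, 1.2, -0.5]
opening: 0.123
finger_force: 70.2
```

>>> step_arm(motion=[{"offset": [-0.01, -0.01, 0], "twist": 0}, {"offset": [-0.03, -0.03, 0], "twist": 0}, {"offset": [-0.055, -0.055, 0], "twist": 0}, {"offset": [-0.08, -0.08, 0], "twist": 0}, {"offset": [-0.105, -0.105, 0], "twist": 0}, {"offset": [-0.13, -0.13, 0], "twist": 0}, {"offset": [-0.148, -0.152, 0], "twist": 0}, {"offset": [-0.157, -0.162, 0], "twist": 0}, {"offset": [-0.157, -0.162, 0], "twist": 0}, {"offset": [-0.157, -0.162, 0], "twist": 0}])

```text
time: 11.6
eef_pos: [0.5601, -0.2137, 0.3046]
tcp_rot: [0.301, 0.954, 0.0, -0.001]
contact_force: [0.5, 0.2, -0.1]
opening: 0.115
finger_force: 70.2
```

```bash
python3 - <<'E'
from h import *
s=ctrl.get_state();c=ctrl.calibration('wrist');print(s['eef_pos'],s['contact_force'],s['tcp_rot'])
im=ctrl.read_camera('wrist');cv2.imwrite('pics/w3.png',cv2.resize(im,(800,600),interpolation=cv2.INTER_CUBIC))
E
```

```text
[ 0.56008425 -0.21367144  0.30463559] [ 0.45583666  0.18602156 -0.09627709] [ 3.00740836e-01  9.53705645e-01  4.89971763e-04 -5.02645527e-04]
```

View pics/w3.png

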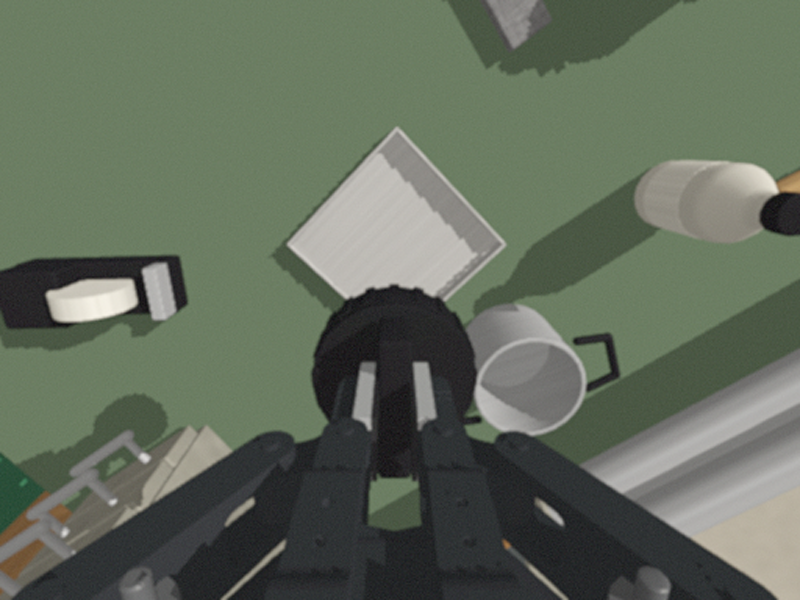

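The wrist view shows the cap held upright. Tray corners are at (398,127), (287,244) and (505,243), and nothing is in the way below.

```bash
python3 - <<'E'
from h import *
c=ctrl.calibration('wrist');A=[atz(c,u*.64,v*.64,.022) for u,v in[(287,244),(505,243),(398,127)]]
print(A,np.linalg.norm(A[0]-A[1]),(A[0]+A[1])/2)
E
```

```text
[array([ 0.50447698, -0.29983228,  0.022     ]), array([ 0.62408282, -0.12750335,  0.022     ]), array([ 0.47956806, -0.1522721 ,  0.022     ])] 0.20976848135947554 [ 0.5642799  -0.21366782  0.022     ]
```

>>> step_arm(motion=[{"offset": [0, 0, 0.02], "twist": 0}, {"offset": [-0.0016, 0.001, 0.05], "twist": 0}, {"offset": [-0.0016, 0.001, 0.085], "twist": 0}, {"offset": [-0.0016, 0.001, 0.12], "twist": 0}, {"offset": [-0.0016, 0.001, 0.155], "twist": 0}, {"offset": [-0.0016, 0.001, 0.19], "twist": 0}, {"offset": [-0.0016, 0.001, 0.22], "twist": 0}, {"offset": [-0.0016, 0.001, 0.24], "twist": 0}, {"offset": [-0.0016, 0.001, 0.25], "twist": 0}, {"offset": [-0.0016, 0.001, 0.25], "twist": 0}, {"offset": [-0.0016, 0.001, 0.25], "twist": 0}])

```text
time: 12.75
eef_pos: [0.5629, -0.2146, 0.0563]
tcp_rot: [0.301, 0.954, -0.0, 0.001]
contact_force: [-0.1, -0.5, -0.5]
opening: 0.119
finger_force: 70.1
```

>>> step_arm(motion=[{"offset": [0, 0, 0.002], "twist": 0}, {"offset": [0, 0, 0.004], "twist": 0}, {"offset": [0, 0, 0.006], "twist": 0}, {"offset": [0, 0, 0.008], "twist": 0}, {"offset": [0, 0, 0.008], "twist": 0}])

```text
time: 13.25
eef_pos: [0.5618, -0.2147, 0.0467]
tcp_rot: [0.301, 0.954, 0.0, -0.0]
contact_force: [0.2, -0.5, -0.5]
opening: 0.123
finger_force: 70.2
```

>>> step_arm(motion=[{"offset": [0, 0, 0.001], "twist": 0}, {"offset": [0, 0, 0.002], "twist": 0}, {"offset": [0, 0, 0.003], "twist": 0}, {"offset": [0, 0, 0.003], "twist": 0}, {"offset": [0, 0, 0.003], "twist": 0}])

```text
time: 13.75
eef_pos: [0.5621, -0.2148, 0.044]
tcp_rot: [0.301, 0.954, -0.0, 0.0]
contact_force: [-0.3, 0.1, 0.1]
opening: 0.117
finger_force: 70.2
```

>>> step_arm(motion=[{"offset": [0, 0, 0.0005], "twist": 0}, {"offset": [0, 0, 0.001], "twist": 0}, {"offset": [0, 0, 0.0015], "twist": 0}, {"offset": [0, 0, 0.0015], "twist": 0}, {"offset": [0, 0, 0.0015], "twist": 0}])

```text
time: 14.25
eef_pos: [0.5622, -0.215, 0.0439]
tcp_rot: [0.301, 0.954, -0.0, -0.0]
contact_force: [-4.1, 1.1, 7.0]
opening: 0.123
finger_force: 71.3
```

The cap touched the tray floor at the expected height. I'll ease the load and release.

>>> step_arm(motion=[{"offset": [0, 0, -0.0013], "twist": 0}, {"offset": [0, 0, -0.0013], "twist": 0}, {"offset": [0, 0, -0.0013], "twist": 0}])

```text
time: 14.55
eef_pos: [0.5623, -0.2149, 0.044]
tcp_rot: [0.301, 0.954, -0.0, 0.0]
contact_force: [0.0, 0.6, 1.4]
opening: 0.119
finger_force: 70.5
```

>>> step_arm(motion=[{"offset": [0, 0, 0], "twist": 0}, {"offset": [0, 0, 0], "twist": 0}, {"offset": [0, 0, 0], "twist": 0}, {"offset": [0, 0, 0], "twist": 0}, {"offset": [0, 0, 0], "twist": 0}, {"offset": [0, 0, 0], "twist": 0}], gripper=0.045, grip_force=20)

```text
time: 15.15
eef_pos: [0.562, -0.2148, 0.0438]
tcp_rot: [0.301, 0.954, 0.0, -0.0]
contact_force: [0.2, 0.6, 1.3]
opening: 0.531
finger_force: 0.0
```

>>> step_arm(motion=[{"offset": [0, 0, -0.01], "twist": 0}, {"offset": [0, 0, -0.03], "twist": 0}, {"offset": [0, 0, -0.06], "twist": 0}, {"offset": [0, 0, -0.1], "twist": 0}, {"offset": [0, 0, -0.14], "twist": 0}, {"offset": [0, 0, -0.18], "twist": 0}, {"offset": [0, 0, -0.2], "twist": 0}, {"offset": [0, 0, -0.2], "twist": 0}, {"offset": [0, 0, -0.2], "twist": 0}])

```text
time: 16.05
eef_pos: [0.5618, -0.2147, 0.2438]
tcp_rot: [0.301, 0.954, -0.0, 0.0]
contact_force: [0.2, 0.6, -0.5]
opening: 0.525
finger_force: 0.0
```

```bash
python3 - <<'E'
from h import *
s=ctrl.get_state();print(s['time'],s['eef_pos'],s['contact_force'],s['opening'])
w=ctrl.read_camera('wrist');t=ctrl.read_camera('side')
cv2.imwrite('pics/end.png',cv2.resize(np.hstack([w,t]),(800,300),interpolation=cv2.INTER_AREA))
E
```

```text
16.05 [ 0.56183659 -0.21466135  0.24379477] [ 0.20027455  0.59260409 -0.49540067] 0.5247601875117073
```

View pics/end.png

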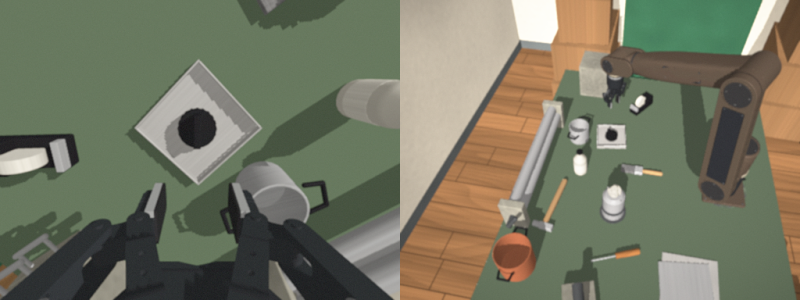

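The cap stands upright in the middle of the tray (wrist half, (197,128)). The canister neck is bare (side half, (614,192)), and nothing else has moved.

```bash
python3 -c "
from plant import ctrl
print(ctrl.sign_off())"
```

```text
the job is handed in; nothing more can be done
None
```

The canister is open and its cap stands upright, flat in the middle of the tray; nothing else on the bench looks moved, and the job was handed in at about 16 s.

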